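# Hang the two-slot wall pocket on its cleat

## Robot

A 6-joint arm with a two-finger parallel gripper is mounted at the origin on the work surface. World frame = base frame: x ahead of the robot, y to its left, z up, the work surface at z = 0. Lengths are in m, angles in degrees, forces in N, time in s.
With the tool pointing down it reaches from about 0.35 to 0.95 m from the base axis. Payload 17.4 kg.
Tool frame: the origin (TCP) lies on the front face of the gripper's body, between the roots of the fingers; the fingertips stand 84 mm ahead of it and the grasp point (between the pads) lies 65 mm ahead of it; z points along the fingers, x is the direction in which the jaws open and shut, and the axes are right-handed (so a half turn about z gives the same grasp; the last joint's range is limited). The gripper opens to 93 mm and grips with 3 to 60 N. Pads are 15 mm wide; open, the fingers measure 128 mm over their backs; the gripper's body (75 mm by 188 mm) begins 65 mm behind the grasp point.
Start: joints at [-70.348, 6.646, 82.598, -0, 90.757, -2.166], TCP at [0.251, -0.627, 0.303] pointing down, gripper open.
Joint ranges: [-162.19, 162.19], [-47.58, 125.68], [4.15, 143.07], [-65.23, 245.23], [0.69, 171.88], [-170.13, 170.13]. Speed limits (degrees/s): [108.29, 108.29, 127.2, 180, 180, 180].

## Interface

Orientations are given as a 3x3 rotation matrix whose columns are the frame's x, y, z axes.
In Python, from rig import robot, imaging gives the robot as it stands.
- The arm moves only by the tool carry_out, never from a script. Its argument "targets" is a list of rows, each an object of numbers: "fingers": the closure, from 0 (fully open) to 1 (shut); "x", "y", "z": the shift along the tool's x, y, z in m; "wx", "wy", "wz": the turn, a rotation vector about the tool's x, y, z in rad. In form: [{"fingers": .., "x": .., "y": .., "z": .., "wx": .., "wy": .., "wz": ..}, ...]. A call has 1 to 10 rows; each row shifts and turns the pose as measured when the row begins, along the tool's axes as they then stand; what a row does not reach is not made up. A row lasts 1/12 s, in which the tool goes at most 41.7 mm and 7.16 degrees, less where a joint would pass 70% of its speed; a pose out of reach is approached as far as the arm can. A call is refused whole if a number of a shift passes 0.0417 or a number of a turn 0.125, either way. A call with a gripper value outside its range is refused whole. The fingers move at their own pace and stop on an object; the grip force is fixed at half the most. Time passes only in rows, so rows that do not move let the fingers close. It gives the time, the measured TCP pose, the force and the opening at its end, in the units of the state.
- robot.get_obs(): the state, without advancing time (a new reading comes with each control period).
- imaging.get_image(name): name is "side" or "top"; returns (picture, depth): 420x560x3 uint8, red, green, blue; 420x560 float32, m along the optical axis (not along the pixel's ray), 0 where there is no reading.
- imaging.camera_model(name): a dict with "fovy" (degrees; the focal length in pixels is half the picture's height over the tangent of half this angle, whatever the lens; pixels are square), "cx", "cy" (the principal point, pixels), "position" and "attitude" of the camera in the world. Camera axes: x right, y down, z forward; pixel columns grow to the right and rows downward; lengths in m; the calibration is good to about 2 mm. A picture is of the moment at which its call begins. camera_model takes no time and is no camera call.
- robot.hand_in(): hands the job in, once; it reports no verdict.
The state is a dict: "time_s": time; "q": joint angles; "qvel": joint speeds; "effort": joint torques, N m; "position": TCP position; "eef_rot": TCP orientation; "wrist_force": force on the tool from outside, world axes, zero at the start; "ft_torque": the same for the moment, N m; "grip_width": opening from 0.0 (shut) to 1.0 (fully open).
Only numpy, scipy, OpenCV 4.12 (cv2) and the standard library are available. Lean on these libraries where they do the work, as an engineer would, in place of code of your own. Each camera call takes 0.05 s, during which the arm holds its last target. There are 200 camera calls.

## Task

Hang the stainless steel two-slot wall pocket on the cleat of the cubby's back board: lean its top towards the board so that the angled strip on its back touches the board, slide the strip down behind the cleat, then straighten the pocket and let it down gently, by feel, until it is fully home, centred, plumb and flush, and let go. Never bump or force the pocket against the cubby or the cleat, do not drop it, and leave the key, comb, trinket box and timer where they are.

Things in the scene. Friction and masses are not known exactly. Their poses are not given: they have to be found in the camera images.
- pocket: plain stainless steel two-slot wall pocket, 60 (x) by 120 (y) by 140 mm, 0.36 to 0.59 kg, standing loose on the table. Origin: centre of underside; z up, back faces +x. Back plate's outer face x=+30, 140 high; divider x=0, 130 high; front plate x=-30, 95 high; walls 4 mm. Two rubber feet (16 mm across, y=+-42, z=18) stick out of the back to x=+52, as far as the strip edge, so it hangs plumb
- tab (a point): grip point in the lifting tab, at (0, 0, 178) mm in the pocket's frame, axes as the pocket's. The tab is a flat upright plate on the middle divider, 12 mm thick in x, 50 mm wide in y, top at z=195, clear of the plates from z=140 up: take it from above, fingers closing along x
- strip_edge (a point): rearmost point of the angled strip's lower edge, mid-width, at (52, 0, 100.6) mm in the pocket's frame, axes as the pocket's. The strip is a plate 5 mm thick, 100 mm wide in y; it leaves the back plate at z=120 to 125 and slopes down and backwards, 40 degrees from vertical, to its free edge at z=97 to 101
- cubby: fixed maple cubby bay, open above and to -x. Origin: middle of the back board's front face, at table level; x points into the board, y along it, z up. Board's front face x=0, 430 mm wide, 15 thick, 190 high; floor 15 thick, to x=-130; side walls 70 high at y=+-207. Pocket on cubby or cleat must stay under 25 N: driving on after contact exceeds it. A fall of 2 mm on release counts as dropped
- cleat_zone (a point): point on the board's face at (0, 0, 156) mm in the cubby's frame, same axes. Rigid steel cleat here, centred at y=0: plate 5 mm thick, 140 wide, sloping up and outwards from the board, 40 degrees from vertical, free upper edge 14 to 18 mm off the board: a V open upwards. Its height differs each time and is NOT measured: upper edge 145 to 167 mm above the table; find it by feel or sight
- home_zone (a point): point on the board's face at (0, 0, 147) mm in the cubby's frame, same axes: mean height of the strip edge when home. Fully home, the strip edge touches the board 9 mm below the cleat's upper edge (135.6 to 157.6 mm above the table; pocket's underside 35 to 57), back plate 22 mm off the board, and the pocket's weight keeps it there
- trinket_box: white ceramic lidded trinket box, 66 mm across, 54 mm high, on the cubby's floor near its +y end; origin at the centre of its underside; leave alone
- timer: grey plastic timer with a twist dial, 50 by 55 by 44 mm, on the cubby's floor near its -y end; origin at the centre of its underside; leave alone
- locker_key: yellow plastic parcel locker key, 70 mm long, 6 mm thick, on the table; leave alone
- comb: chrome folding comb, 105 mm long, 10 mm thick, on the table; leave alone
Not all that is in view belongs to the job. Of the things like the pocket, leave any that is turquoise; of the rest the smaller one is meant.

How it is judged (in metres and radians):
On the way:
1. the strip edge touches the board (within 6 mm), higher than 130 mm, while the pocket leans with its top towards the board by more than 0.08 rad (angle between pocket's own z axis and vertical above 0.08 rad and x of pocket in the frame of cubby below -0.057 m and x of strip_edge in the frame of cubby above -0.006 m and z of strip_edge in the frame of cubby above 0.13 m), for 0.1 s.
At the end, for the whole second after the job is handed in: the pocket hangs released and at rest on the cleat: strip edge within 3 mm of the board and 132 to 161 mm above the cubby's underside, within 15 mm of the middle of the board, plumb within 0.04 rad and parallel to the board within 0.06 rad (x of strip_edge in the frame of cubby above -0.003 m and z of strip_edge in the frame of cubby between 0.132 and 0.161 m and y of strip_edge in the frame of cubby between -0.015 and 0.015 m and angle between pocket's own z axis and vertical below 0.04 rad and angle between the x axis of pocket and the x axis of cubby, either way round below 0.06 rad and linear speed of pocket below 0.01 m/s and contact force between pocket and the fingers below 0.1 N); the robot touches nothing.
It fails at once if the pocket pressed, bumped or dropped against cubby or cleat with more than 25 N (contact force between pocket and cubby above 25 N).
It fails at once if the pocket dropped: moving faster than 0.15 m/s with no finger touching it (contact force between pocket and the fingers below 0.05 N and linear speed of pocket above 0.15 m/s).
It fails at once if the key, comb, trinket box or timer moved more than 15 mm (distance of any of locker_key, comb, trinket_box, timer from where it was at the start of the episode above 0.015 m).
It also fails if it takes over 51 s, if anything falls off the work surface, if the arm or the gripper's body presses on something with over 40 N, if the wrist force passes 120 N, or if a joint passes its speed limit or range.

## Working session

There is one attempt and no reset: what is moved stays moved. The work goes in short steps, Python scripts to look and compute and a tool call to move; the robot and the scene stay as the last step left them, time stands still between calls to the robot, and variables do not carry over. Pictures are saved under pics/ and viewed, about 8 in all and at most 12, crops included, and the job is handed in when it is done.

Besides the shell and the picture viewer there is one more tool, called after "Call:" as name(argument=value, ...) on one line, values as JSON. carry_out: Moves the arm, as the interface text tells. Its arguments: {"type":"object","properties":{"targets":{"type":"array","items":{"type":"object","properties":{"fingers":{"type":"number"},"x":{"type":"number"},"y":{"type":"number"},"z":{"type":"number"},"wx":{"type":"number"},"wy":{"type":"number"},"wz":{"type":"number"}}}}},"required":["targets"]}

```bash
mkdir -p pics
cat > h.py <<'E'
from rig import robot, imaging
import numpy as np, cv2
def cam(n):
    m=imaging.camera_model(n); return m
def grab(n):
    p,d=imaging.get_image(n); np.savez(f'{n}.npz',p=p,d=d); return p,d
def cloud(n,d):
    m=cam(n); f=d.shape[0]/2/np.tan(np.radians(m['fovy'])/2)
    v,u=np.mgrid[:d.shape[0],:d.shape[1]]
    c=np.stack([(u-m['cx'])/f*d,(v-m['cy'])/f*d,d],-1)
    return c@np.array(m['attitude']).T+np.array(m['position'])
E
python3 - <<'E'
from h import *
for n in('side','top'):
    p,d=grab(n); cv2.imwrite(f'pics/{n}0.png',p[:,:,::-1]); print(n,cam(n))
o=robot.get_obs(); print({k:np.round(v,3).tolist() for k,v in o.items()})
E
```

```text
side {'fovy': 44.105248393354366, 'cx': 275.547163236323, 'cy': 206.36022829284474, 'position': array([0.50043377, 0.94881051, 0.6262088 ]), 'attitude': array([[-0.99870403, -0.02072578,  0.04648345],
       [-0.0505736 ,  0.50656633, -0.86071648],
       [-0.00570793, -0.86195185, -0.50695801]])}
top {'fovy': 50.34103363440318, 'cx': 286.0190620572419, 'cy': 209.57641760946922, 'position': array([0.41182832, 0.06442395, 0.92529812]), 'attitude': array([[ 0.07112459, -0.97738305,  0.19915739],
       [-0.99745086, -0.06854024,  0.01984971],
       [-0.00575048, -0.20006152, -0.97976646]])}
{'time_s': 0.1, 'q': [-70.345, 6.67, 82.632, 0.0, 90.756, -2.166], 'qvel': [0.076, -0.06, -0.072, 0.032, -0.044, -0.02], 'effort': [0.001, -72.29, -62.386, 0.078, 0.023, -0.0], 'position': [0.251, -0.627, 0.302], 'eef_rot': [[0.372, -0.928, -0.0], [-0.928, -0.372, 0.001], [-0.001, -0.0, -1.0]], 'wrist_force': [-0.507, -0.831, 0.55], 'ft_torque': [-0.006, 0.047, 0.044], 'grip_width': 0.998}
```

View pics/top0.png

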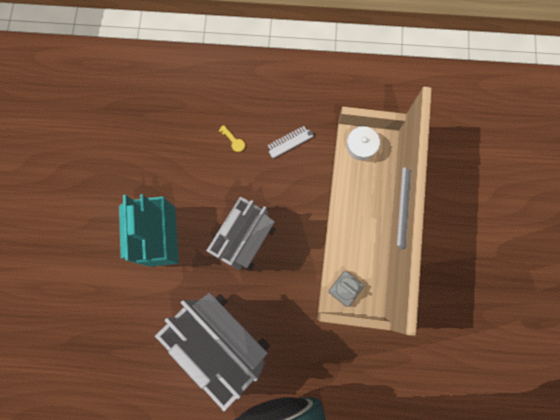

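View pics/side0.png

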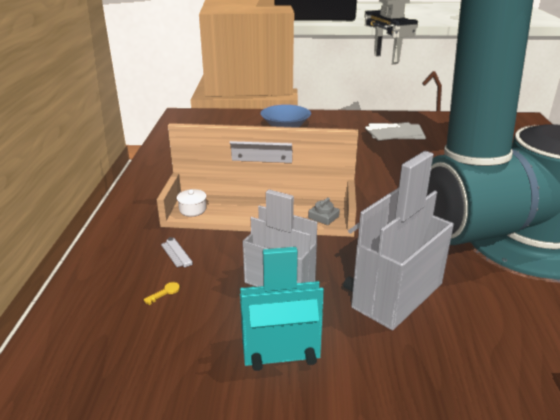

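The candidates in the top view are turquoise (148,232), which is excluded, large steel (212,352) and small steel (242,233). The small steel one fits. I'll confirm it in a crop and measure.

Run:
```python
from h import *
T=np.load('top.npz');S=np.load('side.npz')
ct=cloud('top',T['d']);cs=cloud('side',S['d'])
a=cv2.resize(T['p'][185:280,195:290],(570,570),interpolation=cv2.INTER_CUBIC)[:,:,::-1]
cv2.imwrite('pics/crop.png',a)
for n,c,pts in(('top',ct,[(242,233),(212,352),(148,232),(425,92),(412,330),(344,110),(320,318),(404,170),(400,245),(408,170),(404,246)]),('side',cs,[(280,210),(262,140),(180,140),(345,140),(180,180),(345,180),(232,143),(292,146),(262,160)])):
    for u,v in pts: print(n,u,v,np.round(c[v,u],3))
# board fit (side view wood face)
B=cs[125:200,168:355].reshape(-1,3); B=B[(B[:,2]>.03)&(B[:,2]<.12)]
xy=B[:,:2]
line=cv2.fitLine(xy.astype(np.float32),cv2.DIST_HUBER,0,.002,.01).ravel();print('board',line,len(xy))
# pocket tab
for n,c in(('top',ct),('side',cs)):
    P=c.reshape(-1,3); m=(P[:,2]>.150)&(P[:,2]<.21)&(abs(P[:,0]-.40)<.12)&(abs(P[:,1]-.1)<.12)
    Q=P[m];print(n,len(Q),Q.mean(0),Q.min(0),Q.max(0))
    if len(Q)>20: print(cv2.minAreaRect((Q[:,:2]*1000).astype(np.float32)))
```

```text
top 242 233 [0.537 0.166 0.048]
top 212 352 [0.315 0.192 0.112]
top 148 232 [0.518 0.333 0.106]
top 425 92 [ 0.791 -0.151  0.19 ]
top 412 330 [ 0.38  -0.135  0.189]
top 344 110 [ 0.802 -0.022  0.068]
top 320 318 [0.385 0.004 0.066]
top 404 170 [ 0.653 -0.124  0.161]
top 400 245 [ 0.519 -0.119  0.163]
top 408 170 [ 0.655 -0.132  0.157]
top 404 246 [ 0.519 -0.129  0.152]
side 280 210 [0.534 0.178 0.165]
side 262 140 [ 0.588 -0.132  0.163]
side 180 140 [ 0.779 -0.148  0.153]
side 345 140 [ 0.403 -0.122  0.17 ]
side 180 180 [ 0.789 -0.145  0.05 ]
side 345 180 [ 0.397 -0.126  0.068]
side 232 143 [ 0.655 -0.122  0.159]
side 292 146 [ 0.521 -0.132  0.149]
side 262 160 [ 0.589 -0.13   0.114]
board [ 0.99888706 -0.04716667  0.60048634 -0.13529272] 6709
top 2527 [0.35112399 0.16230576 0.17452781] [0.28005915 0.09900295 0.15000201] [0.51954649 0.2199635  0.20994043]
((390.65203857421875, 180.87442016601562), (242.14476013183594, 107.16636657714844), 19.746509552001953)
side 1352 [0.35411796 0.1918356  0.17722748] [0.28006631 0.15166736 0.15000258] [0.51901755 0.21997403 0.2098234 ]
((399.40570068359375, 186.297119140625), (239.07357788085938, 68.22438049316406), 0.43616506457328796)
```

View pics/crop.png

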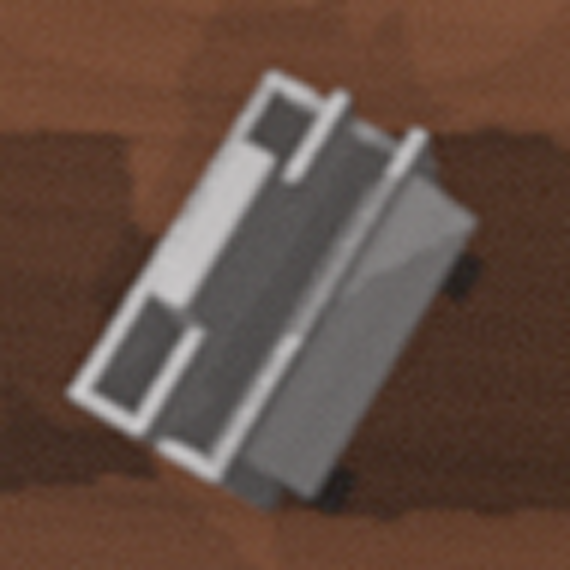

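The crop confirms the small plain steel pocket. Its tab is to the left of the divider, and the back with the strip and black feet at (465,275) and (335,485) faces lower right, which is towards the board. Next I'll measure the tab and the cleat.

```bash
cat > m.py <<'E'
from h import *
T=np.load('top.npz');S=np.load('side.npz')
ct=cloud('top',T['d']);cs=cloud('side',S['d'])
for n,c in(('top',ct),('side',cs)):
  P=c.reshape(-1,3)
  for lo,hi in((.155,.189),(.189,.2),(.132,.143)):
    m=(P[:,2]>lo)&(P[:,2]<hi)&(abs(P[:,0]-.53)<.08)&(abs(P[:,1]-.165)<.09)&(P[:,0]>.455)
    Q=P[m]
    if len(Q)>10: print(n,lo,len(Q),Q.mean(0).round(4),cv2.minAreaRect((Q[:,:2]*1000).astype(np.float32)),cv2.fitLine(Q[:,:2].astype(np.float32),2,0,.01,.01).ravel())
# board frame
X=np.array([-.04717,-.99889]);
for n,c in(('top',ct),('side',cs)):
  P=c.reshape(-1,3); s=(P[:,:2]-[.60049,-.13529])@X; t=(P[:,:2]-[.60049,-.13529])@np.array([.99889,-.04717])
  m=(abs(s)<.004)&(P[:,2]>.03)&(P[:,2]<.1)&(abs(t)<.2); print(n,'boardface s',np.median(s[m]),m.sum())
  m=(P[:,2]>.18)&(P[:,2]<.2)&(abs(s)<.03)&(abs(t)<.3);print('top edge s,t,z',np.percentile(s[m],[2,50,98]),np.percentile(t[m],[.5,99.5]),np.percentile(P[m,2],50), m.sum())
  m=(s<-.006)&(s>-.03)&(P[:,2]>.12)&(P[:,2]<.18)&(abs(t)<.12)
  if m.sum(): print('cleat t',np.percentile(t[m],[1,99]),'s',np.percentile(s[m],[1,10,50]),'z',np.percentile(P[m,2],[1,50,98]),m.sum(), 'edge z at s<-.012',np.percentile(P[m&(s<-.012),2],[5,50,95]))
  m=(P[:,2]>.06)&(P[:,2]<.08)&(s<.0)&(s>-.15)&(abs(t)<.25);print('walls t',np.percentile(t[m],[1,99]))
E
python3 m.py
```

```text
top 0.155 112 [0.5303 0.1651 0.1723] ((530.463623046875, 165.15626525878906), (5.863141059875488, 49.58460998535156), 57.55101776123047) [ 0.8910952  -0.45381632  0.5303321   0.16512561]
top 0.189 224 [0.5329 0.1696 0.1944] ((533.408447265625, 169.7391815185547), (12.818106651306152, 49.85939025878906), 63.92042922973633) [ 0.89970976 -0.43648863  0.53291106  0.16957273]
top 0.132 221 [0.5208 0.1489 0.1385] ((526.3917236328125, 156.50503540039062), (30.251800537109375, 118.46682739257812), 63.4227294921875) [ 0.89189976 -0.4522332   0.5208228   0.14887182]
side 0.155 477 [0.5356 0.1778 0.1724] ((536.5864868164062, 177.40782165527344), (14.930797576904297, 49.92247009277344), 77.64224243164062) [ 0.9177151  -0.39723933  0.5356208   0.17780004]
side 0.189 158 [0.5352 0.175  0.1932] ((535.3892211914062, 172.76495361328125), (15.077886581420898, 49.520904541015625), 63.08655548095703) [ 0.9022008  -0.43131626  0.5352311   0.1749649 ]
side 0.132 286 [0.5235 0.1662 0.1372] ((530.9859008789062, 161.3017578125), (39.47626495361328, 119.76084899902344), 63.9798469543457) [ 0.95811653 -0.2863787   0.52349395  0.16618322]
top boardface s 0.0022191301206554016 1422
top edge s,t,z [0.00132552 0.00806576 0.01661239] [-0.22538828  0.19889855] 0.18941632778224626 2523
cleat t [-0.08205451  0.05594473] s [-0.01624749 -0.01523205 -0.01210343] z [0.15512385 0.16054303 0.16402867] 407 edge z at s<-.012 [0.15875513 0.16143243 0.16388649]
walls t [-0.226848    0.20258212]
side boardface s 0.00022926586056587825 4101
top edge s,t,z [-0.00338408  0.00156193  0.01380687] [-0.22168858  0.20137777] 0.18717604725089748 1149
cleat t [-0.07868458  0.05898384] s [-0.02092446 -0.01805405 -0.01348348] z [0.12219751 0.15544299 0.16316764] 381 edge z at s<-.012 [0.15306722 0.15928531 0.16265868]
walls t [-0.22359301  0.204899  ]
```

```bash
cat >> h.py <<'E'
from scipy.spatial.transform import Rotation as Rn
def rotx(yaw,lean=0):
    """tool x along heading yaw (deg, pocket x), tool z down; lean rad: top towards tool +x"""
    R=np.column_stack([[np.cos(np.radians(yaw)),np.sin(np.radians(yaw)),0],[np.sin(np.radians(yaw)),-np.cos(np.radians(yaw)),0],[0,0,-1]])
    ax=np.cross([0,0,1],R[:,0]); return Rn.from_rotvec(ax*lean).as_matrix()@R
def todo(pos,R):
    o=robot.get_obs(); C=np.array(o['eef_rot']); 
    print('t',o['time_s'],'now',np.round(o['position'],4),'F',np.round(o['wrist_force'],2),'w',round(o['grip_width'],3))
    print('shift(tool)',np.round(C.T@(np.array(pos)-o['position']),4),'turn',np.round((Rn.from_matrix(C.T@R)).as_rotvec(),4))
E
python3 - <<'E'
from h import *
T=np.load('top.npz');S=np.load('side.npz')
P=np.vstack([cloud('top',T['d']).reshape(-1,3),cloud('side',S['d']).reshape(-1,3)])
m=(P[:,2]>.2)&(P[:,2]<.5)&(P[:,1]>0)&(P[:,1]<.5)&(P[:,0]>.25)&(P[:,0]<.8)
Q=P[m];print(Q.min(0),Q.max(0)); 
m=m&(P[:,2]>.24);print(P[m].min(0),P[m].max(0))
m=(P[:,2]>.15)&(P[:,2]<.3)&(P[:,1]>.25)&(P[:,0]>.45)&(P[:,1]<.5)&(P[:,0]<.65);print('turq',P[m].min(0),P[m].max(0))
todo([.5344,.1712,.340],rotx(-116.1))
E
```

```text
[0.28742508 0.10634401 0.20001155] [0.39807357 0.23160063 0.2800317 ]
[0.28742508 0.1643813  0.24003619] [0.34523369 0.229922   0.2800317 ]
turq [0.50035532 0.32582339 0.15001756] [0.55234382 0.35043376 0.19779382]
t 0.1 now [ 0.2509 -0.6265  0.3021] F [-0.51 -0.83  0.55] w 0.998
shift(tool) [-0.6352 -0.5598 -0.0372] turn [4.000e-04 1.000e-03 8.364e-01]
```

Call:
carry_out(targets=[{"wz":0.119,"z":-0.01},{"wz":0.119,"z":-0.01},{"wz":0.119,"z":-0.01},{"wz":0.119,"z":-0.01},{"wz":0.119},{"wz":0.119},{"wz":0.119},{}])

```text
schema error: expected keys fingers, x, y, z, wx, wy, wz
```

Call:
carry_out(targets=[{"fingers":0,"x":0,"y":0,"z":-0.01,"wx":0,"wy":0,"wz":0.12},{"fingers":0,"x":0,"y":0,"z":-0.01,"wx":0,"wy":0,"wz":0.12},{"fingers":0,"x":0,"y":0,"z":-0.01,"wx":0,"wy":0,"wz":0.12},{"fingers":0,"x":0,"y":0,"z":-0.01,"wx":0,"wy":0,"wz":0.12},{"fingers":0,"x":0,"y":0,"z":0,"wx":0,"wy":0,"wz":0.12},{"fingers":0,"x":0,"y":0,"z":0,"wx":0,"wy":0,"wz":0.12},{"fingers":0,"x":0,"y":0,"z":0,"wx":0,"wy":0,"wz":0.12}])

```text
time_s: 0.68
position: [0.2507, -0.6262, 0.3405]
eef_rot: [[-0.469, -0.883, -0.002], [-0.883, 0.469, 0.006], [-0.005, 0.005, -1.0]]
wrist_force: [0.8, -0.5, -0.3]
grip_width: 0.999
```

Call:
carry_out(targets=[{"fingers":0,"x":-0.04,"y":0.0046,"z":0,"wx":0,"wy":0,"wz":0},{"fingers":0,"x":-0.04,"y":0.0046,"z":0,"wx":0,"wy":0,"wz":0},{"fingers":0,"x":-0.04,"y":0.0046,"z":0,"wx":0,"wy":0,"wz":0},{"fingers":0,"x":-0.04,"y":0.0046,"z":0,"wx":0,"wy":0,"wz":0},{"fingers":0,"x":-0.04,"y":0.0046,"z":0,"wx":0,"wy":0,"wz":0},{"fingers":0,"x":-0.04,"y":0.0046,"z":0,"wx":0,"wy":0,"wz":0},{"fingers":0,"x":-0.04,"y":0.0046,"z":0,"wx":0,"wy":0,"wz":0},{"fingers":0,"x":-0.04,"y":0.0046,"z":0,"wx":0,"wy":0,"wz":0},{"fingers":0,"x":-0.04,"y":0.0046,"z":0,"wx":0,"wy":0,"wz":0},{"fingers":0,"x":-0.04,"y":0.0046,"z":0,"wx":0,"wy":0,"wz":0}])

```text
time_s: 1.52
position: [0.4014, -0.2442, 0.3365]
eef_rot: [[-0.487, -0.874, -0.007], [-0.874, 0.487, 0.013], [-0.008, 0.012, -1.0]]
wrist_force: [0.9, 0.6, 0.6]
grip_width: 1.004
```

```bash
python3 -c "
from h import *
todo([.5344,.1712,.340],rotx(-116.1))"
```

```text
t 1.5167 now [ 0.4014 -0.2442  0.3365] F [0.9  0.58 0.61] w 1.004
shift(tool) [-0.4276  0.086   0.0012] turn [ 0.0122  0.0088 -0.0528]
```

Call:
carry_out(targets=[{"fingers":0,"x":-0.039,"y":0.0078,"z":0,"wx":0.001,"wy":0.001,"wz":-0.005},{"fingers":0,"x":-0.039,"y":0.0078,"z":0,"wx":0.001,"wy":0.001,"wz":-0.005},{"fingers":0,"x":-0.039,"y":0.0078,"z":0,"wx":0.001,"wy":0.001,"wz":-0.005},{"fingers":0,"x":-0.039,"y":0.0078,"z":0,"wx":0.001,"wy":0.001,"wz":-0.005},{"fingers":0,"x":-0.039,"y":0.0078,"z":0,"wx":0.001,"wy":0.001,"wz":-0.005},{"fingers":0,"x":-0.039,"y":0.0078,"z":0,"wx":0.001,"wy":0.001,"wz":-0.005},{"fingers":0,"x":-0.039,"y":0.0078,"z":0,"wx":0.001,"wy":0.001,"wz":-0.005},{"fingers":0,"x":-0.039,"y":0.0078,"z":0,"wx":0.001,"wy":0.001,"wz":-0.005},{"fingers":0,"x":-0.039,"y":0.0078,"z":0,"wx":0.001,"wy":0.001,"wz":-0.005},{"fingers":0,"x":-0.039,"y":0.0078,"z":0,"wx":0.001,"wy":0.001,"wz":-0.005}])

```text
time_s: 2.35
position: [0.5136, 0.1572, 0.3381]
eef_rot: [[-0.441, -0.898, -0.0], [-0.898, 0.441, -0.001], [0.001, 0.0, -1.0]]
wrist_force: [1.3, -0.6, -0.0]
grip_width: 1.001
```

```bash
python3 -c "
from h import *
todo([.5344,.1712,.340],rotx(-116.1))"
```

```text
t 2.35 now [0.5136 0.1572 0.3381] F [ 1.3  -0.56 -0.03] w 1.001
shift(tool) [-0.0217 -0.0125 -0.0019] turn [ 0.0001 -0.0008 -0.0008]
```

Call:
carry_out(targets=[{"fingers":0,"x":-0.011,"y":-0.006,"z":0,"wx":0,"wy":0,"wz":0},{"fingers":0,"x":-0.011,"y":-0.006,"z":0,"wx":0,"wy":0,"wz":0},{"fingers":0.4,"x":0,"y":0,"z":0,"wx":0,"wy":0,"wz":0},{"fingers":0.4,"x":0,"y":0,"z":0,"wx":0,"wy":0,"wz":0}])

```text
time_s: 2.68
position: [0.5346, 0.1807, 0.3355]
eef_rot: [[-0.432, -0.902, -0.004], [-0.902, 0.432, -0.001], [0.002, 0.004, -1.0]]
wrist_force: [-0.5, -1.1, 0.3]
grip_width: 0.905
```

Run:
```python
from h import *
todo([.5344,.1712,.243],rotx(-116.1))
p,d=grab('side');cv2.imwrite('pics/s1.png',cv2.resize(p[80:320,180:400],(660,720)[::1] and (550,600))[:,:,::-1])
```

```text
t 2.6833 now [0.5346 0.1807 0.3355] F [-0.54 -1.08  0.26] w 0.905
shift(tool) [ 0.0084 -0.0042  0.0925] turn [ 0.0036 -0.0025  0.0084]
```

View pics/s1.png

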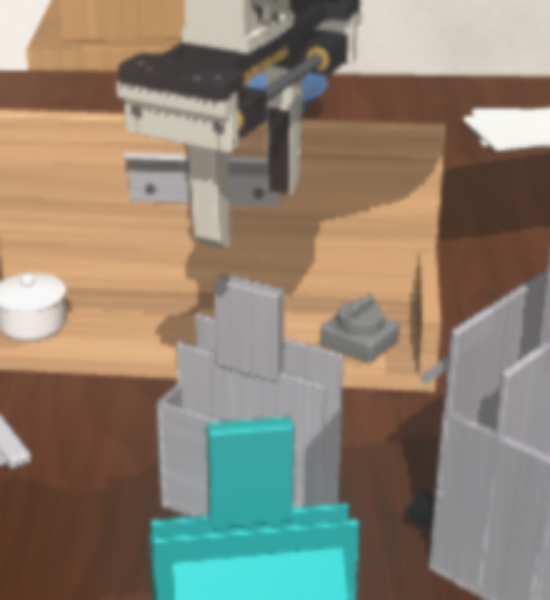

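The gripper (fingers at 210,240 and 285,190) is over the tab at (250,325), and nothing is in the way. I'll descend with small corrections.

Call:
carry_out(targets=[{"fingers":0.3,"x":0.008,"y":-0.004,"z":0.01,"wx":0.003,"wy":-0.002,"wz":0.008},{"fingers":0.3,"x":0,"y":0,"z":0,"wx":0,"wy":0,"wz":0},{"fingers":0.3,"x":0,"y":0,"z":0,"wx":0,"wy":0,"wz":0}])

```text
time_s: 2.98
position: [0.5337, 0.1685, 0.3245]
eef_rot: [[-0.442, -0.897, -0.0], [-0.897, 0.442, -0.0], [0.0, 0.0, -1.0]]
wrist_force: [0.6, -0.2, 0.4]
grip_width: 0.709
```

Run:
```python
from h import *
todo([.5344,.1712,.243],rotx(-116.1))
```

```text
t 2.9833 now [0.5337 0.1685 0.3245] F [ 0.59 -0.2   0.38] w 0.709
shift(tool) [-0.0027  0.0005  0.0815] turn [ 0.     -0.0004 -0.0028]
```

Call:
carry_out(targets=[{"fingers":0.3,"x":-0.002,"y":0.0005,"z":0.018,"wx":0,"wy":0,"wz":-0.002},{"fingers":0.3,"x":0,"y":0,"z":0.018,"wx":0,"wy":0,"wz":0},{"fingers":0.3,"x":0,"y":0,"z":0.018,"wx":0,"wy":0,"wz":0},{"fingers":0.3,"x":0,"y":0,"z":0.016,"wx":0,"wy":0,"wz":0},{"fingers":0.3,"x":0,"y":0,"z":0.006,"wx":0,"wy":0,"wz":0},{"fingers":0.3,"x":0,"y":0,"z":0,"wx":0,"wy":0,"wz":0},{"fingers":0.3,"x":0,"y":0,"z":0,"wx":0,"wy":0,"wz":0}])

```text
time_s: 3.57
position: [0.5332, 0.1658, 0.2481]
eef_rot: [[-0.447, -0.895, 0.004], [-0.895, 0.447, 0.001], [-0.002, -0.004, -1.0]]
wrist_force: [0.2, -1.1, -0.0]
grip_width: 0.699
```

Run:
```python
from h import *
todo([.5344,.1712,.243],rotx(-116.1))
```

```text
t 3.5667 now [0.5332 0.1658 0.2481] F [ 0.19 -1.13 -0.02] w 0.699
shift(tool) [-0.0053  0.0013  0.0051] turn [-0.0035  0.0024 -0.0075]
```

Call:
carry_out(targets=[{"fingers":0.3,"x":-0.005,"y":0.001,"z":0.005,"wx":-0.0035,"wy":0.0024,"wz":-0.0075},{"fingers":0.3,"x":0,"y":0,"z":0,"wx":0,"wy":0,"wz":0},{"fingers":0.7,"x":0,"y":0,"z":0,"wx":0,"wy":0,"wz":0},{"fingers":0.75,"x":0,"y":0,"z":0,"wx":0,"wy":0,"wz":0},{"fingers":0.8,"x":0,"y":0,"z":0,"wx":0,"wy":0,"wz":0},{"fingers":0.8,"x":0,"y":0,"z":0,"wx":0,"wy":0,"wz":0}])

```text
time_s: 4.07
position: [0.5356, 0.1714, 0.2467]
eef_rot: [[-0.439, -0.898, 0.004], [-0.898, 0.44, 0.001], [-0.003, -0.003, -1.0]]
wrist_force: [0.7, -0.1, 0.3]
grip_width: 0.461
```

Run:
```python
from h import *
todo([.5344,.1712,.243],rotx(-116.1))
```

```text
t 4.0667 now [0.5356 0.1714 0.2467] F [ 0.69 -0.13  0.27] w 0.461
shift(tool) [0.0007 0.001  0.0037] turn [-0.0032  0.0029  0.0005]
```

Call:
carry_out(targets=[{"fingers":0.8,"x":0,"y":0,"z":0.004,"wx":-0.003,"wy":0.003,"wz":0},{"fingers":0.9,"x":0,"y":0,"z":0,"wx":0,"wy":0,"wz":0},{"fingers":0.9,"x":0,"y":0,"z":0,"wx":0,"wy":0,"wz":0},{"fingers":1,"x":0,"y":0,"z":0,"wx":0,"wy":0,"wz":0},{"fingers":1,"x":0,"y":0,"z":0,"wx":0,"wy":0,"wz":0},{"fingers":1,"x":0,"y":0,"z":0,"wx":0,"wy":0,"wz":0}])

```text
time_s: 4.57
position: [0.5355, 0.1713, 0.2424]
eef_rot: [[-0.439, -0.898, -0.0], [-0.898, 0.439, -0.001], [0.001, 0.0, -1.0]]
wrist_force: [-1.6, -0.9, 0.3]
grip_width: 0.128
```

Run:
```python
from h import *
todo([.5344,.1712,.243],rotx(-116.1))
for i in range(3):
  imaging.get_image('top');o=robot.get_obs();print(np.round(o['position'],4),np.round(o['wrist_force'],2),np.round(o['ft_torque'],3),o['grip_width'])
```

```text
t 4.5667 now [0.5355 0.1713 0.2424] F [-1.63 -0.95  0.34] w 0.128
shift(tool) [ 0.0006  0.001  -0.0006] turn [ 0.0001 -0.0007  0.0005]
[0.5355 0.1713 0.2424] [-0.72 -0.36  0.07] [-0.12  0.14  0.01] 0.1278284923442337
[0.5355 0.1713 0.2424] [-0.31 -1.48 -0.43] [-0.171  0.103 -0.003] 0.1321481099789277
[0.5355 0.1713 0.2424] [-0.8  -2.22  0.03] [-0.202  0.14  -0.021] 0.12617983916296013
```

```bash
cat >> h.py <<'E'
CO=np.array([.589,-.1358,0]);YAW=-92.7
CR=np.column_stack([[np.cos(np.radians(YAW)),np.sin(np.radians(YAW)),0],[-np.sin(np.radians(YAW)),np.cos(np.radians(YAW)),0],[0,0,1]])
GZ=.2424; E=np.array([.052,0,GZ-.1006])
def target(x,y,z,lean):
    R=rotx(YAW,lean); return CO+CR@[x,y,z]-R@E,R
def rep():
    o=robot.get_obs();C=np.array(o['eef_rot']);e=CR.T@(o['position']+C@E-CO)
    lean=np.arctan2(*( -(CR.T@C)[[0,2],2])); yaw=np.degrees(np.arctan2(C[1,0],C[0,0]))-YAW
    roll=np.arctan2(-(CR.T@C)[1,2],-(CR.T@C)[2,2])
    print('t %.2f edge(cubby mm) %s lean %.4f roll %.4f yaw %.2f'%(o['time_s'],np.round(e*1000,1),lean,roll,yaw),'Fcubby',np.round(CR.T@o['wrist_force'],2),'T',np.round(CR.T@o['ft_torque'],2),'w',round(o['grip_width'],3))
def go(*a):
    rep(); todo(*target(*a))
E
python3 - <<'E'
from h import *
go(-.1,0,.2,0)
E
```

```text
t 4.72 edge(cubby mm) [-256.4  -88.6  100.6] lean -0.0006 roll 0.0003 yaw -23.37 Fcubby [ 2.25 -0.7   0.03] T [-0.13 -0.21 -0.02] w 0.126
t 4.7167 now [0.5355 0.1713 0.2424] F [-0.8  -2.22  0.03] w 0.126
shift(tool) [ 0.1129 -0.1227 -0.0994] turn [ 2.000e-04 -6.000e-04 -4.079e-01]
```

Call:
carry_out(targets=[{"fingers":1,"x":0,"y":0,"z":-0.003,"wx":0,"wy":0,"wz":0},{"fingers":1,"x":0,"y":0,"z":-0.005,"wx":0,"wy":0,"wz":0},{"fingers":1,"x":0,"y":0,"z":-0.01,"wx":0,"wy":0,"wz":0},{"fingers":1,"x":0,"y":0,"z":-0.015,"wx":0,"wy":0,"wz":0},{"fingers":1,"x":0,"y":0,"z":-0.015,"wx":0,"wy":0,"wz":0},{"fingers":1,"x":0,"y":0,"z":-0.015,"wx":0,"wy":0,"wz":0},{"fingers":1,"x":0,"y":0,"z":-0.015,"wx":0,"wy":0,"wz":0},{"fingers":1,"x":0,"y":0,"z":-0.015,"wx":0,"wy":0,"wz":0},{"fingers":1,"x":0,"y":0,"z":-0.01,"wx":0,"wy":0,"wz":0},{"fingers":1,"x":0,"y":0,"z":0,"wx":0,"wy":0,"wz":0}])

```text
time_s: 5.55
position: [0.5348, 0.1714, 0.3535]
eef_rot: [[-0.439, -0.898, -0.003], [-0.898, 0.439, -0.0], [0.001, 0.002, -1.0]]
wrist_force: [-0.5, -0.2, -4.3]
grip_width: 0.127
```

Run:
```python
from h import *
go(-.1,0,.2,0)
```

```text
t 5.55 edge(cubby mm) [-256.6  -89.6  211.8] lean -0.0003 roll 0.0025 yaw -23.36 Fcubby [ 0.24 -0.46 -4.28] T [ 0.05  0.07 -0.01] w 0.127
t 5.55 now [0.5348 0.1714 0.3535] F [-0.47 -0.22 -4.28] w 0.127
shift(tool) [ 0.1126 -0.1234  0.0116] turn [ 0.0024 -0.0009 -0.4076]
```

Call:
carry_out(targets=[{"fingers":1,"x":0.01,"y":-0.01,"z":0,"wx":0,"wy":0,"wz":-0.07},{"fingers":1,"x":0.015,"y":-0.02,"z":0,"wx":0,"wy":0,"wz":-0.07},{"fingers":1,"x":0.015,"y":-0.02,"z":0,"wx":0,"wy":0,"wz":-0.07},{"fingers":1,"x":0.015,"y":-0.02,"z":0,"wx":0,"wy":0,"wz":-0.07},{"fingers":1,"x":0.01,"y":-0.01,"z":0,"wx":0,"wy":0,"wz":-0.07},{"fingers":1,"x":0,"y":0,"z":0,"wx":0,"wy":0,"wz":-0.05},{"fingers":1,"x":0,"y":0,"z":0,"wx":0,"wy":0,"wz":0},{"fingers":1,"x":0,"y":0,"z":0,"wx":0,"wy":0,"wz":0}])

```text
time_s: 6.22
position: [0.5926, 0.0818, 0.3505]
eef_rot: [[-0.036, -0.999, -0.005], [-0.999, 0.036, 0.0], [-0.0, 0.005, -1.0]]
wrist_force: [-0.5, 0.2, -3.2]
grip_width: 0.128
```

Run:
```python
from h import *
go(-.06,0,.195,0.15)
```

```text
t 6.22 edge(cubby mm) [-165.5   -6.8  208.7] lean 0.0000 roll 0.0054 yaw 0.66 Fcubby [-0.17 -0.48 -3.22] T [ 0.01  0.04 -0.02] w 0.128
t 6.2167 now [0.5926 0.0818 0.3505] F [-0.47  0.19 -3.22] w 0.128
shift(tool) [ 0.1274 -0.0052  0.0075] turn [ 0.0062 -0.1499  0.0111]
```

Call:
carry_out(targets=[{"fingers":1,"x":0.01,"y":-0.001,"z":0,"wx":0.001,"wy":-0.025,"wz":0.002},{"fingers":1,"x":0.02,"y":-0.001,"z":0,"wx":0.001,"wy":-0.025,"wz":0.002},{"fingers":1,"x":0.025,"y":-0.001,"z":0.002,"wx":0.001,"wy":-0.025,"wz":0.002},{"fingers":1,"x":0.025,"y":-0.001,"z":0.002,"wx":0.001,"wy":-0.025,"wz":0.002},{"fingers":1,"x":0.02,"y":-0.001,"z":0.002,"wx":0.001,"wy":-0.025,"wz":0.002},{"fingers":1,"x":0.01,"y":0,"z":0.001,"wx":0.001,"wy":-0.025,"wz":0.001},{"fingers":1,"x":0,"y":0,"z":0,"wx":0,"wy":0,"wz":0},{"fingers":1,"x":0,"y":0,"z":0,"wx":0,"wy":0,"wz":0}])

```text
time_s: 6.88
position: [0.5908, -0.0273, 0.3338]
eef_rot: [[-0.057, -0.998, 0.006], [-0.986, 0.057, 0.156], [-0.156, 0.003, -0.988]]
wrist_force: [-0.5, -0.0, -3.5]
grip_width: 0.126
```

Run:
```python
from h import *
go(-.035,0,.183,0.15)
for n in('top','side'):
  p,d=grab(n)
  if n=='top': cv2.imwrite('pics/t2.png',cv2.resize(p[100:310,250:450],(570,600))[:,:,::-1])
  else: cv2.imwrite('pics/s2.png',cv2.resize(p[60:270,170:370],(570,600))[:,:,::-1])
```

```text
t 6.88 edge(cubby mm) [-79.2  -4.1 185.7] lean 0.1567 roll 0.0017 yaw -0.62 Fcubby [ 0.03 -0.45 -3.55] T [-0.   -0.23  0.01] w 0.126
t 6.8833 now [ 0.5908 -0.0273  0.3338] F [-0.46 -0.01 -3.55] w 0.126
shift(tool) [ 0.0431 -0.0038 -0.0039] turn [ 0.0017  0.0067 -0.0107]
```

View pics/t2.png

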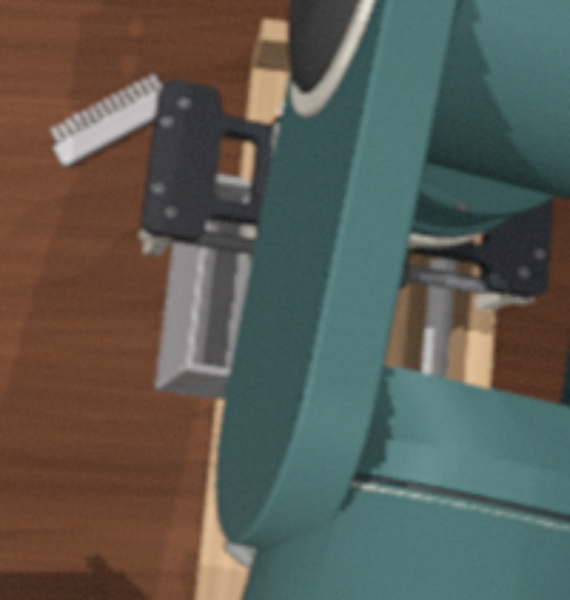

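The top view is mostly covered by the arm. I'll use the side depth to check the pocket's pose in the grip and the position of the board and cleat.

Run:
```python
from h import *
rep()
S=np.load('side.npz');P=(cloud('side',S['d']).reshape(-1,3)-CO)@CR
o=robot.get_obs();C=np.array(o['eef_rot']);W=P@CR.T+CO
L=(W-o['position'])@C; L=np.column_stack([L[:,0],-L[:,1],GZ-L[:,2]]) # predicted pocket frame
m=(abs(L[:,0]+.03)<.01)&(abs(L[:,1])<.055)&(L[:,2]>.01)&(L[:,2]<.085)
c,r,_,_=np.linalg.lstsq(np.column_stack([np.ones(m.sum()),L[m,1],L[m,2]-.05]),L[m,0],rcond=None);print('front plate x=-.03?',c,m.sum())
m=(L[:,0]<-.02)&(L[:,0]>-.04)&(L[:,2]>-.03)&(L[:,2]<.12)&(abs(L[:,1])<.08)
print('y range',np.percentile(L[m,1],[.5,99.5]),'z',np.percentile(L[m,2],[.5,99.5]))
S=P
m=(abs(S[:,0])<.008)&(S[:,2]>.03)&(S[:,2]<.13)&(abs(S[:,1])<.19)
c,*_=np.linalg.lstsq(np.column_stack([np.ones(m.sum()),S[m,1],S[m,2]-.15]),S[m,0],rcond=None);print('board x at z=.15, slopes',c,m.sum())
```

```text
t 6.98 edge(cubby mm) [-79.9  -3.9 185.9] lean 0.1566 roll 0.0016 yaw -0.52 Fcubby [-0.22 -0.1  -5.11] T [-0.04 -0.19 -0.01] w 0.127
front plate x=-.03? [-3.08064521e-02 -1.36346226e-04  1.54731040e-05] 1924
y range [-0.05931141  0.06014307] z [-0.00057125  0.09438492]
board x at z=.15, slopes [-0.00062847  0.00336155  0.00135969] 3778
```

View pics/s2.png

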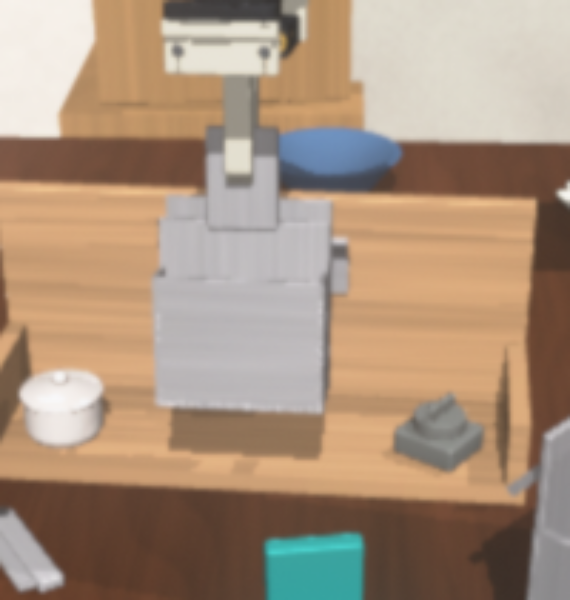

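The pocket's pose in the grip matches the model to within 1 mm, and board contact is predicted at x≈0. The cleat's top edge is about 163 mm up. I'll approach to x=-15 mm.

Call:
carry_out(targets=[{"fingers":1,"x":0.01,"y":-0.001,"z":0,"wx":0,"wy":0.003,"wz":-0.003},{"fingers":1,"x":0.015,"y":-0.001,"z":0,"wx":0,"wy":0.003,"wz":-0.003},{"fingers":1,"x":0.015,"y":-0.001,"z":-0.003,"wx":0,"wy":0,"wz":-0.003},{"fingers":1,"x":0.008,"y":-0.001,"z":-0.003,"wx":0,"wy":0,"wz":0},{"fingers":1,"x":0,"y":0,"z":0,"wx":0,"wy":0,"wz":0},{"fingers":1,"x":0,"y":0,"z":0,"wx":0,"wy":0,"wz":0}])

```text
time_s: 7.48
position: [0.593, -0.0735, 0.3335]
eef_rot: [[-0.041, -0.999, 0.005], [-0.988, 0.041, 0.147], [-0.147, 0.001, -0.989]]
wrist_force: [-0.0, 1.0, -4.2]
grip_width: 0.131
```

Run:
```python
from h import *
go(-.010,0,.180,0.15)
```

```text
t 7.48 edge(cubby mm) [-31.8   1.2 185.6] lean 0.1476 roll 0.0015 yaw 0.35 Fcubby [-0.95 -0.05 -4.19] T [ 0.02 -0.17 -0.01] w 0.131
t 7.4833 now [ 0.593  -0.0735  0.3335] F [-0.01  0.95 -4.19] w 0.131
shift(tool) [0.0228 0.0012 0.0022] turn [ 0.0015 -0.0024  0.006 ]
```

Call:
carry_out(targets=[{"fingers":1,"x":0.008,"y":0.001,"z":0.001,"wx":0,"wy":-0.002,"wz":0.005},{"fingers":1,"x":0.007,"y":0,"z":0.001,"wx":0,"wy":0,"wz":0},{"fingers":1,"x":0.005,"y":0,"z":0,"wx":0,"wy":0,"wz":0},{"fingers":1,"x":0,"y":0,"z":0,"wx":0,"wy":0,"wz":0},{"fingers":1,"x":0,"y":0,"z":0,"wx":0,"wy":0,"wz":0}])

```text
time_s: 7.9
position: [0.591, -0.0932, 0.328]
eef_rot: [[-0.045, -0.999, 0.005], [-0.988, 0.045, 0.149], [-0.149, 0.001, -0.989]]
wrist_force: [-0.6, 0.2, -4.0]
grip_width: 0.127
```

Run:
```python
from h import *
go(-.003,0,.178,0.15)
```

```text
t 7.90 edge(cubby mm) [-1.24e+01 -1.00e-01  1.80e+02] lean 0.1499 roll 0.0017 yaw 0.10 Fcubby [-0.19 -0.56 -4.04] T [-0.01 -0.17  0.02] w 0.127
t 7.9 now [ 0.591  -0.0932  0.328 ] F [-0.55  0.21 -4.04] w 0.127
shift(tool) [0.0096 0.     0.0006] turn [ 0.0017 -0.0001  0.0017]
```

Call:
carry_out(targets=[{"fingers":1,"x":0.002,"y":0,"z":0,"wx":0,"wy":0,"wz":0},{"fingers":1,"x":0.002,"y":0,"z":0,"wx":0,"wy":0,"wz":0},{"fingers":1,"x":0.002,"y":0,"z":0,"wx":0,"wy":0,"wz":0},{"fingers":1,"x":0,"y":0,"z":0,"wx":0,"wy":0,"wz":0},{"fingers":1,"x":0,"y":0,"z":0,"wx":0,"wy":0,"wz":0}])

```text
time_s: 8.32
position: [0.5908, -0.0994, 0.3271]
eef_rot: [[-0.045, -0.999, 0.005], [-0.988, 0.045, 0.149], [-0.149, 0.001, -0.989]]
wrist_force: [-0.1, 0.8, -3.2]
grip_width: 0.127
```

Run:
```python
from h import *
go(0,0,.178,0.15)
```

```text
t 8.32 edge(cubby mm) [-6.200e+00 -1.000e-01  1.791e+02] lean 0.1500 roll 0.0016 yaw 0.12 Fcubby [-0.83 -0.11 -3.18] T [ 0.   -0.23 -0.02] w 0.127
t 8.3167 now [ 0.5908 -0.0994  0.3271] F [-0.07  0.84 -3.18] w 0.127
shift(tool) [0.0063 0.0001 0.0002] turn [ 0.0016 -0.      0.002 ]
```

Call:
carry_out(targets=[{"fingers":1,"x":0.001,"y":0,"z":0,"wx":0,"wy":0,"wz":0},{"fingers":1,"x":0.001,"y":0,"z":0,"wx":0,"wy":0,"wz":0},{"fingers":1,"x":0.0005,"y":0,"z":0,"wx":0,"wy":0,"wz":0},{"fingers":1,"x":0.0005,"y":0,"z":0,"wx":0,"wy":0,"wz":0}])

```text
time_s: 8.65
position: [0.5907, -0.1024, 0.3268]
eef_rot: [[-0.044, -0.999, 0.006], [-0.988, 0.045, 0.149], [-0.149, 0.001, -0.989]]
wrist_force: [-0.6, -0.7, -4.0]
grip_width: 0.127
```

Call:
carry_out(targets=[{"fingers":1,"x":0.0005,"y":0,"z":0,"wx":0,"wy":0,"wz":0},{"fingers":1,"x":0.0005,"y":0,"z":0,"wx":0,"wy":0,"wz":0}])

```text
time_s: 8.82
position: [0.5906, -0.1034, 0.3266]
eef_rot: [[-0.044, -0.999, 0.006], [-0.988, 0.044, 0.149], [-0.149, 0.001, -0.989]]
wrist_force: [-0.1, -0.7, -4.7]
grip_width: 0.13
```

Run:
```python
from h import *
go(0,0,.178,0.15)
```

```text
t 8.82 edge(cubby mm) [ -2.2  -0.  178.6] lean 0.1500 roll 0.0015 yaw 0.14 Fcubby [ 0.7  -0.05 -4.68] T [ 0.01 -0.18 -0.05] w 0.13
t 8.8167 now [ 0.5906 -0.1034  0.3266] F [-0.08 -0.7  -4.68] w 0.13
shift(tool) [0.0022 0.0001 0.0003] turn [ 0.0015 -0.      0.0024]
```

Call:
carry_out(targets=[{"fingers":1,"x":0.0005,"y":0,"z":0,"wx":0,"wy":0,"wz":0},{"fingers":1,"x":0.0005,"y":0,"z":0,"wx":0,"wy":0,"wz":0}])

```text
time_s: 8.98
position: [0.5906, -0.1045, 0.3264]
eef_rot: [[-0.044, -0.999, 0.006], [-0.988, 0.045, 0.149], [-0.149, 0.001, -0.989]]
wrist_force: [-0.5, -0.2, -4.4]
grip_width: 0.121
```

Call:
carry_out(targets=[{"fingers":1,"x":0.0005,"y":0,"z":0,"wx":0,"wy":0,"wz":0}])

```text
time_s: 9.07
position: [0.5905, -0.1051, 0.3263]
eef_rot: [[-0.044, -0.999, 0.006], [-0.988, 0.044, 0.149], [-0.149, 0.001, -0.989]]
wrist_force: [-0.4, 0.3, -4.9]
grip_width: 0.126
```

Call:
carry_out(targets=[{"fingers":1,"x":0.0005,"y":0,"z":0,"wx":0,"wy":0,"wz":0}])

```text
time_s: 9.15
position: [0.5905, -0.1056, 0.3262]
eef_rot: [[-0.044, -0.999, 0.006], [-0.988, 0.044, 0.149], [-0.149, 0.001, -0.989]]
wrist_force: [0.5, -1.5, -5.7]
grip_width: 0.13
```

Run:
```python
from h import *
go(0,0,.178,0.15)
```

```text
t 9.15 edge(cubby mm) [ -0.    0.  178.2] lean 0.1500 roll 0.0015 yaw 0.14 Fcubby [ 1.46  0.57 -5.65] T [-0.05 -0.21 -0.04] w 0.13
t 9.15 now [ 0.5905 -0.1056  0.3262] F [ 0.5  -1.48 -5.65] w 0.13
shift(tool) [0.0001 0.0001 0.0002] turn [0.0015 0.     0.0025]
```

Call:
carry_out(targets=[{"fingers":1,"x":0.0005,"y":0,"z":0,"wx":0,"wy":0,"wz":0}])

```text
time_s: 9.23
position: [0.5905, -0.1062, 0.3262]
eef_rot: [[-0.044, -0.999, 0.006], [-0.988, 0.045, 0.149], [-0.149, 0.001, -0.989]]
wrist_force: [-0.1, 0.7, -4.5]
grip_width: 0.128
```

Call:
carry_out(targets=[{"fingers":1,"x":0.0005,"y":0,"z":0,"wx":0,"wy":0,"wz":0}])

```text
time_s: 9.32
position: [0.5905, -0.1065, 0.3262]
eef_rot: [[-0.044, -0.999, 0.006], [-0.988, 0.044, 0.15], [-0.15, 0.001, -0.989]]
wrist_force: [0.7, 4.4, -2.8]
grip_width: 0.128
```

Call:
carry_out(targets=[{"fingers":1,"x":0,"y":0,"z":0,"wx":0,"wy":0,"wz":0}])

```text
time_s: 9.4
position: [0.5905, -0.1064, 0.3262]
eef_rot: [[-0.044, -0.999, 0.006], [-0.988, 0.044, 0.15], [-0.15, 0.001, -0.989]]
wrist_force: [0.3, 1.2, -4.7]
grip_width: 0.128
```

Run:
```python
from h import *
go(0,0,.178,0.15)
```

```text
t 9.40 edge(cubby mm) [7.000e-01 1.000e-01 1.782e+02] lean 0.1510 roll 0.0013 yaw 0.15 Fcubby [-1.24  0.24 -4.71] T [-0.09  0.15 -0.  ] w 0.128
t 9.4 now [ 0.5905 -0.1064  0.3262] F [ 0.3   1.23 -4.71] w 0.128
shift(tool) [-0.0008  0.0001  0.0003] turn [0.0013 0.001  0.0026]
```

Board contact came at x=+0.7 mm with 4.4 N while leaning 0.15 rad, so the on-the-way check should be met. I'll back off 0.8 mm and slide down.

Call:
carry_out(targets=[{"fingers":1,"x":-0.001,"y":0,"z":0,"wx":0,"wy":0.001,"wz":0},{"fingers":1,"x":0.0003,"y":0,"z":0.002,"wx":0,"wy":0,"wz":0.002},{"fingers":1,"x":0.0003,"y":0,"z":0.002,"wx":0,"wy":0,"wz":0},{"fingers":1,"x":0.0003,"y":0,"z":0.002,"wx":0,"wy":0,"wz":0},{"fingers":1,"x":0.0003,"y":0,"z":0.002,"wx":0,"wy":0,"wz":0},{"fingers":1,"x":0,"y":0,"z":0,"wx":0,"wy":0,"wz":0}])

```text
time_s: 9.9
position: [0.5905, -0.1056, 0.3171]
eef_rot: [[-0.046, -0.999, 0.005], [-0.988, 0.047, 0.148], [-0.148, 0.002, -0.989]]
wrist_force: [-1.1, -0.0, -4.8]
grip_width: 0.133
```

```bash
sed -i 's/^CO=.*/CO=np.array([.589,-.1358,0])+.0007*np.array([-.0472,-.9989,0])/' h.py
python3 - <<'E'
from h import *
go(-.001,0,.160,0.15)
E
```

```text
Traceback (most recent call last):
  File "h.py", line 22, in <module>
    CR=np.column_stack([[np.cos(np.radians(YAW)),np.sin(np.radians(YAW)),0],[-np.sin(np.radians(YAW)),np.cos(np.radians(YAW)),0],[0,0,1]])
                                           ^^^
NameError: name 'YAW' is not defined
```

```bash
sed -i 's/^CO=.*/&;YAW=-92.7/' h.py
python3 - <<'E'
from h import *
go(-.001,0,.160,0.15)
E
```

```text
t 9.90 edge(cubby mm) [ -0.6  -0.2 169.2] lean 0.1490 roll 0.0016 yaw 0.02 Fcubby [ 0.06 -1.09 -4.79] T [ 0.01 -0.15 -0.04] w 0.133
t 9.9 now [ 0.5905 -0.1056  0.3171] F [-1.09 -0.   -4.79] w 0.133
shift(tool) [0.0011 0.     0.0091] turn [ 0.0016 -0.001   0.0003]
```

Call:
carry_out(targets=[{"fingers":1,"x":0.00015,"y":0,"z":0.001,"wx":0,"wy":0,"wz":0},{"fingers":1,"x":0.00015,"y":0,"z":0.001,"wx":0,"wy":0,"wz":0},{"fingers":1,"x":0.00015,"y":0,"z":0.001,"wx":0,"wy":0,"wz":0},{"fingers":1,"x":0.00015,"y":0,"z":0.001,"wx":0,"wy":0,"wz":0}])

```text
time_s: 10.23
position: [0.5905, -0.1056, 0.3127]
eef_rot: [[-0.046, -0.999, 0.005], [-0.988, 0.047, 0.148], [-0.148, 0.002, -0.989]]
wrist_force: [0.4, -0.3, -4.6]
grip_width: 0.125
```

Call:
carry_out(targets=[{"fingers":1,"x":0.00015,"y":0,"z":0.001,"wx":0,"wy":0,"wz":0},{"fingers":1,"x":0.00015,"y":0,"z":0.001,"wx":0,"wy":0,"wz":0},{"fingers":1,"x":0.00015,"y":0,"z":0.001,"wx":0,"wy":0,"wz":0}])

```text
time_s: 10.48
position: [0.5905, -0.1056, 0.3094]
eef_rot: [[-0.046, -0.999, 0.005], [-0.988, 0.047, 0.148], [-0.148, 0.001, -0.989]]
wrist_force: [0.4, -0.2, -4.1]
grip_width: 0.129
```

Run:
```python
from h import *
go(-.001,0,.156,0.15)
```

```text
t 10.48 edge(cubby mm) [ -0.5  -0.2 161.5] lean 0.1489 roll 0.0015 yaw 0.01 Fcubby [ 0.17  0.41 -4.12] T [-0.09 -0.25 -0.05] w 0.129
t 10.4833 now [ 0.5905 -0.1056  0.3094] F [ 0.4  -0.19 -4.12] w 0.129
shift(tool) [0.0005 0.     0.0054] turn [ 0.0015 -0.0011  0.0002]
```

Call:
carry_out(targets=[{"fingers":1,"x":0.0001,"y":0,"z":0.0007,"wx":0,"wy":0,"wz":0},{"fingers":1,"x":0.0001,"y":0,"z":0.0007,"wx":0,"wy":0,"wz":0},{"fingers":1,"x":0.0001,"y":0,"z":0.0007,"wx":0,"wy":0,"wz":0}])

```text
time_s: 10.73
position: [0.5905, -0.1056, 0.307]
eef_rot: [[-0.046, -0.999, 0.005], [-0.988, 0.047, 0.148], [-0.148, 0.002, -0.989]]
wrist_force: [0.2, 0.4, -5.1]
grip_width: 0.123
```

Call:
carry_out(targets=[{"fingers":1,"x":0.0001,"y":0,"z":0.0005,"wx":0,"wy":0,"wz":0},{"fingers":1,"x":0.0001,"y":0,"z":0.0005,"wx":0,"wy":0,"wz":0}])

```text
time_s: 10.9
position: [0.5905, -0.1057, 0.3058]
eef_rot: [[-0.046, -0.999, 0.005], [-0.988, 0.047, 0.148], [-0.148, 0.002, -0.989]]
wrist_force: [0.5, 1.0, -3.9]
grip_width: 0.13
```

Call:
carry_out(targets=[{"fingers":1,"x":0.0001,"y":0,"z":0.0005,"wx":0,"wy":0,"wz":0},{"fingers":1,"x":0.0001,"y":0,"z":0.0005,"wx":0,"wy":0,"wz":0}])

```text
time_s: 11.07
position: [0.5904, -0.1057, 0.3047]
eef_rot: [[-0.046, -0.999, 0.005], [-0.988, 0.047, 0.148], [-0.148, 0.002, -0.989]]
wrist_force: [0.1, -0.3, -4.2]
grip_width: 0.122
```

Run:
```python
from h import *
go(-.001,0,.156,0.15)
```

```text
t 11.07 edge(cubby mm) [ -0.4  -0.2 156.8] lean 0.1489 roll 0.0016 yaw 0.01 Fcubby [ 0.29  0.12 -4.16] T [-0.   -0.14 -0.01] w 0.122
t 11.0667 now [ 0.5904 -0.1057  0.3047] F [ 0.11 -0.3  -4.16] w 0.122
shift(tool) [-0.0003  0.      0.0008] turn [ 0.0016 -0.0011  0.0002]
```

The edge is now about 6 mm below the cleat's top, behind it, with no contact. I'll straighten about the strip edge, keeping a roughly 1 mm gap to the board.

Call:
carry_out(targets=[{"fingers":1,"x":-0.0007,"y":0,"z":0,"wx":0,"wy":0,"wz":0},{"fingers":1,"x":-0.0035,"y":0,"z":0.0013,"wx":0,"wy":0.025,"wz":0},{"fingers":1,"x":-0.0035,"y":0,"z":0.0013,"wx":0,"wy":0.025,"wz":0},{"fingers":1,"x":-0.0035,"y":0,"z":0.0013,"wx":0,"wy":0.025,"wz":0},{"fingers":1,"x":0,"y":0,"z":0,"wx":0,"wy":0,"wz":0}])

```text
time_s: 11.48
position: [0.591, -0.0933, 0.3019]
eef_rot: [[-0.048, -0.999, 0.002], [-0.997, 0.048, 0.066], [-0.066, 0.001, -0.998]]
wrist_force: [-0.1, 0.7, -4.3]
grip_width: 0.129
```

Run:
```python
from h import *
go(-.001,0,.156,0)
```

```text
t 11.48 edge(cubby mm) [ -0.7  -0.2 157. ] lean 0.0661 roll 0.0012 yaw -0.03 Fcubby [-0.71 -0.12 -4.28] T [-0.04 -0.12  0.04] w 0.129
t 11.4833 now [ 0.591  -0.0933  0.3019] F [-0.09  0.71 -4.28] w 0.129
shift(tool) [-0.0095  0.      0.0048] turn [ 0.0012  0.0661 -0.0005]
```

Call:
carry_out(targets=[{"fingers":1,"x":-0.0029,"y":0,"z":0.001,"wx":0,"wy":0.02,"wz":0},{"fingers":1,"x":-0.0029,"y":0,"z":0.001,"wx":0.001,"wy":0.02,"wz":0},{"fingers":1,"x":-0.0022,"y":0,"z":0.0008,"wx":0,"wy":0.015,"wz":0},{"fingers":1,"x":0,"y":0,"z":0,"wx":0,"wy":0,"wz":0}])

```text
time_s: 11.82
position: [0.5915, -0.0835, 0.2994]
eef_rot: [[-0.046, -0.999, 0.001], [-0.999, 0.046, 0.005], [-0.005, -0.0, -1.0]]
wrist_force: [-0.0, -0.3, -4.8]
grip_width: 0.126
```

Run:
```python
from h import *
go(-.001,0,.156,0)
```

```text
t 11.82 edge(cubby mm) [-1.700e+00  1.000e-01  1.574e+02] lean 0.0049 roll -0.0004 yaw 0.04 Fcubby [ 0.35 -0.03 -4.78] T [-0.05  0.04 -0.04] w 0.126
t 11.8167 now [ 0.5915 -0.0835  0.2994] F [-0.04 -0.35 -4.78] w 0.126
shift(tool) [0.0001 0.     0.0016] turn [-0.0004  0.0049  0.0007]
```

Call:
carry_out(targets=[{"fingers":1,"x":0,"y":0,"z":0.0005,"wx":0,"wy":0.0045,"wz":0},{"fingers":1,"x":0,"y":0,"z":0.0005,"wx":0,"wy":0,"wz":0}])

```text
time_s: 11.98
position: [0.5915, -0.0831, 0.2985]
eef_rot: [[-0.046, -0.999, 0.0], [-0.999, 0.046, -0.0], [0.0, -0.0, -1.0]]
wrist_force: [-0.0, -0.7, -4.0]
grip_width: 0.126
```

Run:
```python
from h import *
go(-.0005,0,.156,0)
```

```text
t 11.98 edge(cubby mm) [ -1.5   0.2 156.7] lean -0.0001 roll -0.0005 yaw 0.08 Fcubby [ 0.72 -0.01 -4.03] T [-0.06  0.06 -0.07] w 0.126
t 11.9833 now [ 0.5915 -0.0831  0.2985] F [-0.05 -0.72 -4.03] w 0.126
shift(tool) [0.001  0.     0.0007] turn [-0.0005 -0.0001  0.0014]
```

Call:
carry_out(targets=[{"fingers":1,"x":0.0004,"y":0,"z":0.0003,"wx":0,"wy":0,"wz":0},{"fingers":1,"x":0.0004,"y":0,"z":0.0003,"wx":0,"wy":0,"wz":0}])

```text
time_s: 12.15
position: [0.5915, -0.084, 0.2978]
eef_rot: [[-0.046, -0.999, 0.0], [-0.999, 0.046, 0.0], [-0.0, -0.0, -1.0]]
wrist_force: [0.1, 0.1, -4.5]
grip_width: 0.128
```

Call:
carry_out(targets=[{"fingers":1,"x":0,"y":0,"z":0.0004,"wx":0,"wy":0,"wz":0},{"fingers":1,"x":0,"y":0,"z":0.0004,"wx":0,"wy":0,"wz":0}])

```text
time_s: 12.32
position: [0.5915, -0.0845, 0.2969]
eef_rot: [[-0.046, -0.999, 0.0], [-0.999, 0.046, 0.0], [-0.0, -0.0, -1.0]]
wrist_force: [-0.8, -0.2, -5.0]
grip_width: 0.13
```

Call:
carry_out(targets=[{"fingers":1,"x":0,"y":0,"z":0.0004,"wx":0,"wy":0,"wz":0}])

```text
time_s: 12.4
position: [0.5915, -0.0846, 0.2964]
eef_rot: [[-0.047, -0.999, 0.0], [-0.999, 0.047, 0.001], [-0.001, -0.0, -1.0]]
wrist_force: [0.5, 1.5, -3.8]
grip_width: 0.132
```

Run:
```python
from h import *
go(-.0005,0,.154,0)
```

```text
t 12.40 edge(cubby mm) [-0.000e+00  1.000e-01  1.546e+02] lean 0.0006 roll -0.0003 yaw 0.02 Fcubby [-1.52  0.4  -3.81] T [ 0.03  0.26 -0.08] w 0.132
t 12.4 now [ 0.5915 -0.0846  0.2964] F [ 0.47  1.5  -3.81] w 0.132
shift(tool) [-0.0006  0.      0.0006] turn [-0.0003  0.0006  0.0004]
```

Light board contact at x=0. I'll lower in 0.3 mm steps until the cleat takes the weight.

Call:
carry_out(targets=[{"fingers":1,"x":-0.0001,"y":0,"z":0.0003,"wx":0,"wy":0,"wz":0}])

```text
time_s: 12.48
position: [0.5915, -0.0846, 0.2961]
eef_rot: [[-0.047, -0.999, 0.0], [-0.999, 0.047, 0.001], [-0.001, -0.0, -1.0]]
wrist_force: [0.2, 0.4, -3.8]
grip_width: 0.13
```

Call:
carry_out(targets=[{"fingers":1,"x":0,"y":0,"z":0.0003,"wx":0,"wy":0,"wz":0}])

```text
time_s: 12.57
position: [0.5915, -0.0846, 0.2959]
eef_rot: [[-0.047, -0.999, 0.001], [-0.999, 0.047, 0.001], [-0.001, -0.0, -1.0]]
wrist_force: [-1.1, 0.8, -2.0]
grip_width: 0.128
```

Call:
carry_out(targets=[{"fingers":1,"x":0,"y":0,"z":0.0003,"wx":0,"wy":0,"wz":0}])

```text
time_s: 12.65
position: [0.5915, -0.0847, 0.2958]
eef_rot: [[-0.047, -0.999, 0.001], [-0.999, 0.047, 0.001], [-0.001, -0.001, -1.0]]
wrist_force: [-0.4, -1.0, -2.1]
grip_width: 0.133
```

Run:
```python
from h import *
go(-.0005,0,.153,0)
```

```text
t 12.65 edge(cubby mm) [  0.    0.2 153.9] lean 0.0008 roll -0.0009 yaw -0.00 Fcubby [ 1.04 -0.31 -2.05] T [-0.1   0.07 -0.11] w 0.133
t 12.65 now [ 0.5915 -0.0847  0.2958] F [-0.36 -1.02 -2.05] w 0.133
shift(tool) [-0.0006  0.0001  0.001 ] turn [-0.0009  0.0008 -0.0001]
```

Call:
carry_out(targets=[{"fingers":1,"x":0,"y":0,"z":0.0003,"wx":0,"wy":0,"wz":0}])

```text
time_s: 12.73
position: [0.5915, -0.0847, 0.2957]
eef_rot: [[-0.047, -0.999, 0.001], [-0.999, 0.047, 0.001], [-0.001, -0.001, -1.0]]
wrist_force: [-1.3, -0.1, -1.7]
grip_width: 0.127
```

Call:
carry_out(targets=[{"fingers":1,"x":0,"y":0,"z":0.0004,"wx":0,"wy":0,"wz":0}])

```text
time_s: 12.82
position: [0.5916, -0.0847, 0.2957]
eef_rot: [[-0.047, -0.999, 0.002], [-0.999, 0.047, 0.001], [-0.001, -0.002, -1.0]]
wrist_force: [-2.2, 2.1, 1.3]
grip_width: 0.124
```

Call:
carry_out(targets=[{"fingers":1,"x":0,"y":0,"z":0.0004,"wx":0,"wy":0,"wz":0}])

```text
time_s: 12.9
position: [0.5915, -0.0847, 0.2956]
eef_rot: [[-0.047, -0.999, 0.002], [-0.999, 0.047, 0.001], [-0.001, -0.002, -1.0]]
wrist_force: [-2.7, -0.0, 2.1]
grip_width: 0.128
```

Run:
```python
from h import *
go(-.0005,0,.153,0)
```

```text
t 12.90 edge(cubby mm) [1.000e-01 4.000e-01 1.538e+02] lean 0.0006 roll -0.0018 yaw -0.02 Fcubby [ 0.16 -2.72  2.08] T [-0.56  0.17 -0.2 ] w 0.128
t 12.9 now [ 0.5915 -0.0847  0.2956] F [-2.73 -0.03  2.08] w 0.128
shift(tool) [-0.0007  0.0001  0.0008] turn [-0.0018  0.0006 -0.0003]
```

Seated: z has stopped at 153.8 mm, the cleat carries about 6.5 N, and the pocket is plumb. I'll release it.

Call:
carry_out(targets=[{"fingers":0.8,"x":0,"y":0,"z":0,"wx":0,"wy":0,"wz":0},{"fingers":0.8,"x":0,"y":0,"z":0,"wx":0,"wy":0,"wz":0},{"fingers":0.6,"x":0,"y":0,"z":0,"wx":0,"wy":0,"wz":0},{"fingers":0.6,"x":0,"y":0,"z":0,"wx":0,"wy":0,"wz":0},{"fingers":0.6,"x":0,"y":0,"z":0,"wx":0,"wy":0,"wz":0},{"fingers":0.6,"x":0,"y":0,"z":0,"wx":0,"wy":0,"wz":0}])

```text
time_s: 13.4
position: [0.5919, -0.0848, 0.2965]
eef_rot: [[-0.047, -0.999, 0.004], [-0.999, 0.047, -0.0], [-0.0, -0.004, -1.0]]
wrist_force: [0.7, 0.1, -0.2]
grip_width: 0.39
```

```bash
cat > chk.py <<'E'
from h import *
import sys
rep()
p,d=grab('side');P=(cloud('side',d).reshape(-1,3)-CO)@CR
m=(abs(P[:,0]+.082)<.012)&(abs(P[:,1])<.055)&(P[:,2]>.065)&(P[:,2]<.14)
c,*_=np.linalg.lstsq(np.column_stack([np.ones(m.sum()),P[m,1],P[m,2]-.1]),P[m,0],rcond=None);print('front plate x (-.082), yaw, lean',c,m.sum())
m=(abs(P[:,0]+.082)<.012)&(abs(P[:,1])<.09)&(P[:,2]>.02)&(P[:,2]<.2)
print('y',np.percentile(P[m,1],[.5,99.5]),'z',np.percentile(P[m,2],[.5,99.5]),'expect .053-.148')
cv2.imwrite('pics/'+sys.argv[1],cv2.resize(p[60:270,170:370],(570,600))[:,:,::-1])
E
python3 chk.py s3.png
```

```text
t 13.40 edge(cubby mm) [  0.3   1.  154.7] lean 0.0000 roll -0.0039 yaw 0.00 Fcubby [-0.1   0.72 -0.21] T [-0.03  0.03 -0.07] w 0.39
front plate x (-.082), yaw, lean [-0.08329756  0.00184974  0.00233919] 1512
y [-0.05858957  0.06074686] z [0.05297044 0.14816932] expect .053-.148
```

View pics/s3.png

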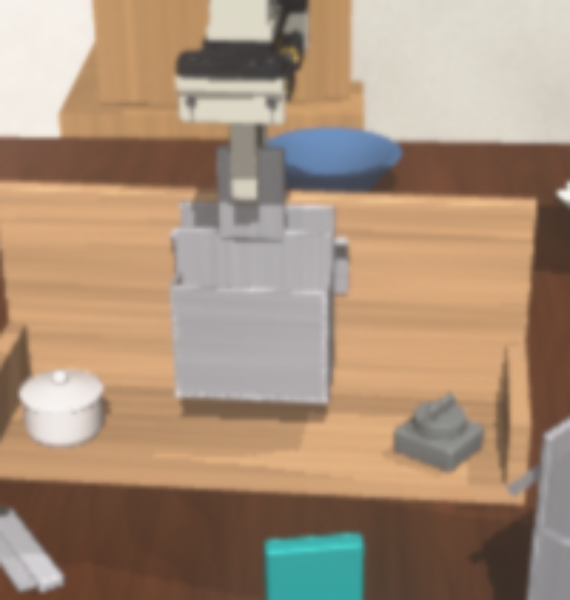

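It is hanging free and plumb, at (255,330) in the crop, with its front plate where expected. I'll retreat straight up.

Call:
carry_out(targets=[{"fingers":0.6,"x":0,"y":0,"z":-0.005,"wx":0,"wy":0,"wz":0},{"fingers":0.6,"x":0,"y":0,"z":-0.01,"wx":0,"wy":0,"wz":0},{"fingers":0.6,"x":0,"y":0,"z":-0.015,"wx":0,"wy":0,"wz":0},{"fingers":0.6,"x":0,"y":0,"z":-0.02,"wx":0,"wy":0,"wz":0},{"fingers":0.6,"x":0,"y":0,"z":-0.02,"wx":0,"wy":0,"wz":0},{"fingers":0.6,"x":0,"y":0,"z":-0.02,"wx":0,"wy":0,"wz":0},{"fingers":0.6,"x":0,"y":0,"z":-0.02,"wx":0,"wy":0,"wz":0},{"fingers":0.6,"x":0,"y":0,"z":-0.01,"wx":0,"wy":0,"wz":0},{"fingers":0.6,"x":0,"y":0,"z":0,"wx":0,"wy":0,"wz":0},{"fingers":0.6,"x":0,"y":0,"z":0,"wx":0,"wy":0,"wz":0}])

```text
time_s: 14.28
position: [0.5906, -0.0847, 0.4276]
eef_rot: [[-0.047, -0.999, 0.006], [-0.999, 0.047, -0.001], [0.0, -0.006, -1.0]]
wrist_force: [-0.4, -0.2, -0.8]
grip_width: 0.399
```

```bash
python3 chk.py s4.png && python3 -c "
from h import *
print(robot.hand_in())"
```

```text
t 14.28 edge(cubby mm) [2.000e-01 0.000e+00 2.859e+02] lean -0.0003 roll -0.0059 yaw 0.00 Fcubby [ 0.26 -0.38 -0.76] T [0.02 0.03 0.03] w 0.399
front plate x (-.082), yaw, lean [-8.33237219e-02 -9.49180840e-05  1.33900440e-03] 1513
y [-0.0585518   0.06097622] z [0.05327166 0.14811013] expect .053-.148
the job is handed in; nothing more can be done
None
```

The small steel pocket is hanging on the cleat, released, and the job was handed in at about 14.4 s of the 51 s allowed. No verdict was reported.

- **On the way:** I leaned the pocket 0.15 rad and touched the strip to the board with about 4 N. I then slid it down behind the cleat, straightened it and lowered it by feel. It seated with the strip edge about 154 mm above the table. The highest wrist-force reading between moves corresponds to about 6.5 N on the cubby.
- **Last checks, after letting go and pulling the gripper clear:** Side-camera depth shows the front plate plumb to about 0.001 rad and parallel to the board. The pocket is about 1 mm off centre, and its underside is at 53 mm. The pocket's pose did not change between release and retreat.
- **Small disagreement:** The camera puts the front plate at −83.3 mm from the board, against −82 mm expected. That matches the camera's own offset of about 1.3 mm on the board, and contact by feel agreed with the expected position.
- **Not measured:** I did not measure the key, comb, trinket box or timer afterwards. I never moved near them, and the three that show in the last picture I viewed (comb, box, timer) look unmoved.

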